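Shake two stuck specimens out of an upturned holder

TASK

Two specimens are stuck in the two-pocket holder that stands upturned in the catch tray. Lift the holder steadily by its rib, keep it mouth down low over the tray and shake it sharply up and down until it gets no lighter and both specimens lie in the tray. Then stand the empty holder, still mouth down, on the bare bench outside the tray.

Things in the scene. Friction and masses are not known exactly. Their poses are not given: they have to be found in the camera images.
- holder: Upturned aluminium two-pocket holder (not the smaller one-pocket one), 0.30 kg empty. Block 44 (x) by 80 (y) by 37 mm high, open below; on its back a black grip rib 16 mm thick (x), 50 long (y), from 37 to 77 mm above the mouth. Origin: centre of the mouth plane (underside); z up, y along the rib.
- tray: Fixed aluminium catch tray, 160 (x) by 150 mm (y), walls 4 mm thick and 30 mm high, floor 6 mm thick. Origin: centre of the underside, on the bench; z up. The bench beyond its far side is bare for some 150 mm.
- specimen_a: Black resin-mounted specimen, disc 30 mm across, 16 high, about 0.1 kg (1 N), in the holder's +y pocket, 18 mm off its centre. Origin: centre of underside. It sits on sprung balls 11 mm above the mouth, which hold in a smooth lift and let go in upward jerks of 0.4 to 0.8 g (80 mm strokes at a mean 0.3 to 0.5 m/s); the two may go at different shakes.
- specimen_b: The same kind of black specimen, 30 mm across, 16 mm high, about 0.1 kg, held likewise in the holder's -y pocket, 18 mm off its centre. Origin: centre of its underside.
Mind the look-alikes: they are no part of the job. Leave any orange look-alike of the holder alone.

How it is judged:
By the outcome, as a careful person would: the job done as asked, in the order asked, and still so for the second after the job is handed in, with the robot touching nothing.
It also fails if it takes over 64 s, if anything falls off the work surface, if the arm or the gripper's body presses on something with over 40 N, if the wrist force passes 120 N, or if a joint passes its speed limit or range.

ROBOT

A 6-joint arm with a two-finger parallel gripper is mounted at the origin on a cart in front of the work surface, level with it; the furniture and walls round the work are solid. World frame = base frame: x ahead of the robot, y to its left, z up, the work surface at z = 0. Lengths are in m, angles in rad, forces in N, time in s.
With the tool pointing down it reaches from about 0.375 to 0.9 m from the base axis. Payload 3.1 kg.
Tool frame: the origin (TCP) lies midway between the tips of the shut fingers; the grasp point (between the pads) lies 19 mm behind it; x points along the fingers, z is the direction in which the jaws open and shut, and the axes are right-handed (so a half turn about x gives the same grasp; the last joint's range is limited). The gripper opens to 87 mm and grips with 3 to 60 N. Pads are 19 mm wide; open, the fingers measure 117 mm over their backs; the gripper's body (75 mm by 190 mm) begins 51 mm behind the grasp point.
Start: joints at [-1.331, 0.527, 1.433, -0, 1.181, -0.178], TCP at [0.254, -0.571, 0.223] pointing down, gripper open.
Joint ranges: [-3.08, 3.08], [-0.75, 2.2], [0.22, 2.44], [-1.43, 4.57], [0, 2.65], [-2.85, 2.85]. Speed limits (rad/s): [2.79, 2.79, 3.14, 3.14, 3.14, 3.14].

INTERFACE

Orientations are given as a unit quaternion [x, y, z, w].
In Python, from rig import robot, optics, workorder gives the robot as it stands.
- The arm moves only by the tool arm_command, never from a script. Its argument "plan" is a list of rows, each a list of 7 numbers: the shift along the tool's x, y, z in cm, then the turn, a rotation vector about the tool's x, y, z in rad, then the finger opening in cm, from 0 to 8.7. In form: [[x, y, z, ax, ay, az, gripper], ...]. A call has 1 to 12 rows; each row shifts and turns the pose as measured when the row begins, along the tool's axes as they then stand; what a row does not reach is not made up. A row lasts 1/8 s, in which the tool goes at most 62.5 mm and 10.7 degrees, less where a joint would pass 70% of its speed; a pose out of reach is approached as far as the arm can. A call with a gripper value outside its range is refused whole. The fingers move at their own pace and stop on an object; "grip_force" is the grip in N (left out, the last holds). Time passes only in rows, so rows that do not move let the fingers close. It gives the time, the measured TCP pose, the force and the opening at its end, in the units of the state.
- robot.get_obs(): the state, without advancing time (a new reading comes with each control period).
- optics.camera(name): name is "scene" or "top" or "wrist"; returns (picture, depth): 400x640x3 uint8, blue, green, red; 400x640 float32, m along the optical axis (not along the pixel's ray), 0 where there is no reading.
- optics.camera_info(name): a dict with "mtx" (3x3 intrinsics, pixels), "position" and "rotation" of the camera in the world; the wrist camera has in their place "tool_from_camera" (4x4, takes a point from camera to tool coordinates, whose origin is the TCP and whose axes are the tool frame's). Camera axes: x right, y down, z forward; pixel columns grow to the right and rows downward; lengths in m; the calibration is good to about 2 mm. The wrist camera is an equidistant fisheye: a pixel r from the principal point sees the ray r / f radians off the axis. A picture is of the moment at which its call begins: read the wrist's pose just before it. camera_info takes no time and is no camera call.
- workorder.hand_in(): hands the job in, once; it reports no verdict.
The state is a dict: "time": time; "q": joint angles; "joint_velocities": joint speeds; "joint_torque": joint torques, N m; "position": TCP position; "tool_rot": TCP orientation; "ft_force": force on the tool from outside, world axes, zero at the start; "moment": the same for the moment, N m; "grip_width": finger opening in m.
Only numpy, scipy, OpenCV 4.12 (cv2) and the standard library are available. Lean on these libraries where they do the work, as an engineer would, in place of code of your own. Each camera call takes 0.05 s, during which the arm holds its last target. There are 200 camera calls.

## Working session

There is one attempt and no reset: what is moved stays moved. The work goes in short steps, Python scripts to look and compute and a tool call to move; the robot and the scene stay as the last step left them, time stands still between calls to the robot, and variables do not carry over. Pictures are saved under pics/ and viewed, about 8 in all and at most 12, crops included, and the job is handed in when it is done.

Besides the shell and the picture viewer there is one more tool, called after "Call:" as name(argument=value, ...) on one line, values as JSON. arm_command: Moves the arm, as the interface text tells. Its arguments: {"type":"object","properties":{"plan":{"type":"array"},"grip_force":{"type":"number"}},"required":["plan"]}

```bash
mkdir -p pics; cat > h.py <<'E'
import numpy as np, cv2
from rig import robot, optics, workorder
from scipy.spatial.transform import Rotation as R
def cloud(name, d):
    i=optics.camera_info(name); K=np.array(i["mtx"]); v,u=np.mgrid[:400,:640]
    p=np.stack([(u-K[0,2])/K[0,0]*d,(v-K[1,2])/K[1,1]*d,d],-1)
    r=np.array(i["rotation"]); r=r if r.shape==(3,3) else R.from_quat(r).as_matrix()
    return p@r.T+np.array(i["position"])
def st():
    o=robot.get_obs(); print({k:np.round(o[k],3).tolist() for k in ("time","q","position","tool_rot","ft_force","moment","grip_width")}); return o
E
python3 - <<'E'
from h import *
o=st(); print(R.from_quat(o["tool_rot"]).as_matrix().round(3))
for n in("top","scene"):
    p,d=optics.camera(n); cv2.imwrite(f"pics/{n}0.png",p); np.save(f"{n}0.npy",cloud(n,d)); print(optics.camera_info(n))
E
```

```text
{'time': 0.0, 'q': [-1.331, 0.528, 1.434, -0.0, 1.181, -0.179], 'position': [0.254, -0.57, 0.222], 'tool_rot': [0.386, 0.594, -0.385, 0.592], 'ft_force': [0.028, 0.324, -0.42], 'moment': [-0.003, 0.02, 0.008], 'grip_width': 0.087}
[[-0.001  0.914  0.407]
 [ 0.002  0.407 -0.914]
 [-1.     0.    -0.002]]
{'mtx': array([[422.01024891,   0.        , 314.36997357],
       [  0.        , 422.01024891, 200.57534069],
       [  0.        ,   0.        ,   1.        ]]), 'position': array([0.38961705, 0.07972992, 0.93687219]), 'rotation': array([-0.69790657,  0.71043853, -0.06738183,  0.06052441])}
{'mtx': array([[496.35396945,   0.        , 324.25941448],
       [  0.        , 496.35396945, 200.73607464],
       [  0.        ,   0.        ,   1.        ]]), 'position': array([0.07391024, 0.92097758, 0.51481326]), 'rotation': array([-0.22528895,  0.81878445, -0.51310605,  0.12473609])}
```

View pics/top0.png

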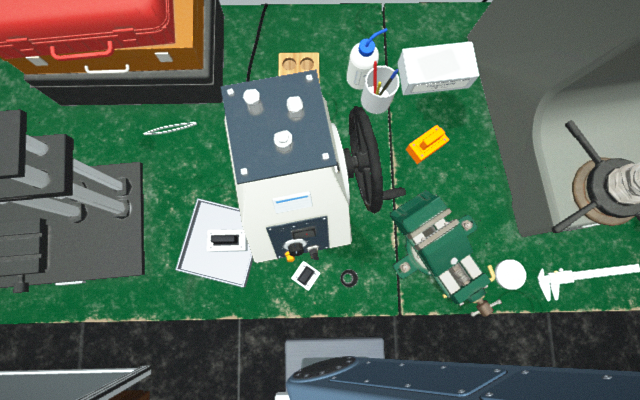

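View pics/scene0.png

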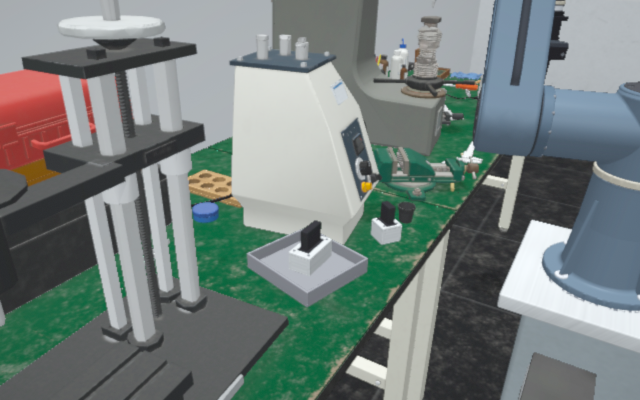

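The top view shows a two-pocket holder with a long rib in the tray at (226,240), a small one-pocket holder at (305,275), and an orange look-alike at (428,143). The target is the one at (226,240): it is aluminium, stands in the tray and is the larger. Next I'll measure it and confirm in a crop.

```bash
python3 - <<'E'
from h import *
T=np.load("top0.npy"); S=np.load("scene0.npy")
p=cv2.imread("pics/top0.png")
c=cv2.resize(p[185:300,130:260],None,fx=5,fy=5,interpolation=cv2.INTER_CUBIC); 
cv2.imwrite("pics/crop1.png",c)
def fit(m,name):
    q=m[:,:2].astype(np.float32); r=cv2.minAreaRect(q*1000); print(name,len(m),np.round(r[0],1),np.round(r[1],1),round(r[2],1),"z",np.median(m[:,2]).round(4))
for nm,C,sl in(("top",T,(slice(185,300),slice(150,250))),("scene",S,(slice(210,310),slice(240,370)))):
    P=C[sl].reshape(-1,3)
    for lo,hi,t in((.075,.09,"rib"),(.039,.047,"block"),(.026,.034,"rim")):
        m=P[(P[:,2]>lo)&(P[:,2]<hi)]
        if len(m)>5: fit(m,nm+" "+t)
    print(np.histogram(P[:,2],bins=np.arange(-.01,.12,.005)))
# obstacles: map max height in grid, 2cm
g={}
for C in(T,S):
    P=C.reshape(-1,3)
    for x,y,z in P:
        if .2<x<.85 and -.05<y<.6 and -.05<z<.6:
            k=(int(x/.02),int(y/.02)); g[k]=max(g.get(k,-1),z)
print("y cols:",[round(j*.02,2) for j in range(29,-3,-1)])
for i in range(42,9,-1): print("%.2f"%(i*.02)," ".join("%3d"%(g[(i,j)]*1000) if (i,j) in g else " . " for j in range(29,-3,-1)))
E
```

```text
top rib 202 [472.6 257.9] [16.2 50.8] 0.9 z 0.0817
top block 522 [472.4 258.2] [44.1 80.8] 1.0 z 0.0425
top rim 429 [470.1 274.4] [150.1 159.7] 75.0 z 0.029
(array([  28, 4098, 3418, 1850,   90,   80,   78,  326,  131,   47,  452,
         52,   15,    6,    6,    1,   12,   46,  151,    5,    0,    0,
          0,    0,    0]), array([-0.01 , -0.005,  0.   ,  0.005,  0.01 ,  0.015,  0.02 ,  0.025,
        0.03 ,  0.035,  0.04 ,  0.045,  0.05 ,  0.055,  0.06 ,  0.065,
        0.07 ,  0.075,  0.08 ,  0.085,  0.09 ,  0.095,  0.1  ,  0.105,
        0.11 ,  0.115]))
scene rib 446 [455.6 225.6] [113.   99.7] 24.1 z 0.0836
scene block 711 [530.1 243.9] [217.6 159.4] 19.2 z 0.044
scene rim 1432 [467.9 258.4] [245.5 319. ] 36.9 z 0.0303
(array([   0,   99, 4611, 1960,  690,  742,  773,  798,  903,  339,  447,
        344,  150,  142,  142,  134,  129,  128,  195,  123,   72,   29,
          0,    0,    0]), array([-0.01 , -0.005,  0.   ,  0.005,  0.01 ,  0.015,  0.02 ,  0.025,
        0.03 ,  0.035,  0.04 ,  0.045,  0.05 ,  0.055,  0.06 ,  0.065,
        0.07 ,  0.075,  0.08 ,  0.085,  0.09 
[... 3935 characters left out ...]
   4   4   5   5   4   4   5   4   4
0.28  .   .   .   .   .   .   .   .   .   .   .   .   .   .   .   .   .   .   .   .   .   .   .   .   .   .   .   .   .   .  534 543
0.26  .   .   .   .   .   .   .   .   .   .   .   .   .   .   .   .   .   .   .   .   .   .   .   .   .   .  317 422 459 514 530 448
0.24  .   .   .   .   .   .   .   .   .   .   .   .   .   .   .   .   .   .   .   .   .   .   .   .  322 364 399 430 458 458  .   . 
0.22  .   .   .   .   .   .   .   .   .   .   .   .   .   .   .   .   .   .   .   .   .   .   .  287 330 360 395 426 460 459  .   . 
0.20  .   .   .   .   .   .   .   .   .   .   .   .   .   .   .   .   .   .   .   .   .   .   .  290 323 380 419 451 461 460  .   .
```

View pics/crop1.png

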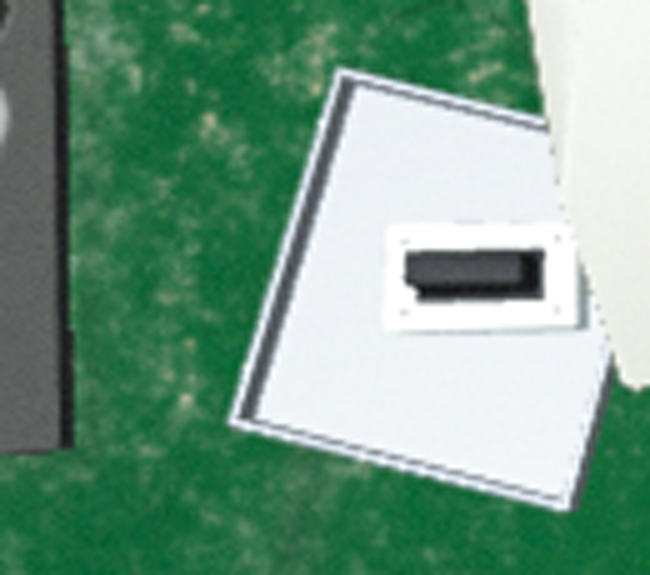

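```bash
python3 - <<'E'
from h import *
T=np.load("top0.npy"); S=np.load("scene0.npy")
# machine left side face (scene camera): max y per height, per x slab
P=S.reshape(-1,3)
for x0 in (.38,.42,.46,.50,.54,.58,.62):
    print(x0,[(z0,round(float(np.percentile(m,98)),3)) for z0 in (.05,.1,.15,.2,.25,.3) for m in [P[(abs(P[:,0]-x0)<.02)&(abs(P[:,2]-z0)<.02)&(P[:,1]<.24)&(P[:,1]>.0)][:,1]] if len(m)>5])
g={}
for C in(T,S):
    for x,y,z in C.reshape(-1,3):
        if .1<x<.8 and -.8<y<.05 and -.05<z<.6:
            k=(int(x//.04),int(y//.04)); g[k]=max(g.get(k,-1),z)
print([round(j*.04,2) for j in range(0,-20,-1)])
for i in range(19,2,-1): print("%.2f"%(i*.04)," ".join("%3d"%(g[(i,j)]*1000) if (i,j) in g else " . " for j in range(0,-20,-1)))
E
```

```text
0.38 [(0.05, 0.229), (0.1, 0.096)]
0.42 [(0.05, 0.216), (0.1, 0.195), (0.15, 0.193)]
0.46 [(0.05, 0.239), (0.1, 0.236), (0.15, 0.199), (0.2, 0.197), (0.25, 0.195)]
0.5 [(0.05, 0.197), (0.1, 0.21), (0.15, 0.207), (0.2, 0.204), (0.25, 0.2), (0.3, 0.188)]
0.54 [(0.05, 0.233), (0.1, 0.217), (0.15, 0.214), (0.2, 0.211), (0.25, 0.208), (0.3, 0.195)]
0.58 [(0.05, 0.209), (0.1, 0.224), (0.15, 0.222), (0.2, 0.219), (0.25, 0.214), (0.3, 0.201)]
0.62 [(0.05, 0.216), (0.1, 0.232), (0.15, 0.229), (0.2, 0.225), (0.25, 0.222), (0.3, 0.208)]
[0.0, -0.04, -0.08, -0.12, -0.16, -0.2, -0.24, -0.28, -0.32, -0.36, -0.4, -0.44, -0.48, -0.52, -0.56, -0.6, -0.64, -0.68, -0.72, -0.76]
0.76   3   3 139 139   4   4   5   3   4 414 402  .   .   .   .   .   .   .   .   . 
0.72   4   3   4   4   5   3  36   4   4 438 439  .  288 330 401  .   .   .   .   . 
0.68   2 222   2   5  39  79  78   4   3 398 429 409 407 404 402 193 186  .   .   . 
0.64 238 240  .    5  40  78  39   4   3 196 201 204 186 177 180 164  .   .   .   . 
0.60 267 247 234   4   5   3   5   3   3 166 171 203 199 170 167  .  201  .   .   . 
0.56 30
[... 311 characters left out ...]
2   5   5   5   5   5
0.40  39  39   4  24  83  82  72  62  28  16  15   5   8   4 204   7   9   5   5   4
0.36  41  39   4  22  23  65  55  60  56  15  14  12  16  11  10  11   9   4  .   . 
0.32   4   4   5   4   5  29  57  67  68   8  12  10  10   5   4   3   4  .   .   . 
0.28   4 534 584 599 599 599   4  60  58   4   5   4   4   5   4   2   2  .   .   . 
0.24 489 530 448  .   .   .   .   .   .   .   .   .   .   .   .   .   .   .   .   . 
0.20 461  .   .   .   .   .   .   .   .   .   .   .  337 338 430 430  .   .   .   . 
0.16 461 461  .   .   .   .   .   .   .   .   .   .   .  337 394  .   .   .   .   . 
0.12 336   4   4   4   5  .   .   .   .   .   .   .   .   .   .   .   .   .   .   .
```

```bash
cat > plan.py <<'E'
from h import *
def plan(wps, step=.05, grip=8.7, start=None):
    """wps: (x,y,z,yawdeg of tool z). Prints rows in tool axes, cm/rad."""
    o=robot.get_obs() if start is None else start
    p=np.array(o["position"]); r=R.from_quat(o["tool_rot"]); rows=[]
    for x,y,z,w in wps:
        a=np.radians(w); zt=np.array([np.cos(a),np.sin(a),0]); xt=np.array([0,0,-1.]); 
        g=R.from_matrix(np.stack([xt,np.cross(zt,xt),zt],1)); t=np.array([x,y,z])
        rv=(r.inv()*g).as_rotvec(); n=int(max(1,np.ceil(max(np.linalg.norm(t-p)/step,np.linalg.norm(rv)/.15))))
        for k in range(n):
            d=r.inv().apply((t-p)/n); rows.append([*np.round(d*100,2).tolist(),*np.round(rv/n,3).tolist(),grip]); r=r*R.from_rotvec(rv/n)
        p,r=t,g
    for q in rows: print(q)
E
python3 - <<'E'
from plan import *
plan([(.254,-.56,.33,-66),(.27,-.36,.35,-55),(.39,-.1,.36,-35),(.40,.1,.36,-15),(.42,.29,.36,1)])
E
```

```text
[-3.61, 0.14, -0.32, -0.0, -0.001, -0.0, 8.7]
[-3.61, 0.14, -0.32, -0.0, -0.001, -0.0, 8.7]
[-3.61, 0.14, -0.32, -0.0, -0.001, -0.0, 8.7]
[-0.4, 1.92, -3.52, -0.038, 0.0, 0.0, 8.7]
[-0.4, 2.05, -3.45, -0.038, 0.0, 0.0, 8.7]
[-0.4, 2.18, -3.37, -0.038, 0.0, 0.0, 8.7]
[-0.4, 2.31, -3.28, -0.038, 0.0, 0.0, 8.7]
[-0.4, 2.44, -3.19, -0.038, 0.0, 0.0, 8.7]
[-0.17, 4.12, -2.4, -0.058, 0.0, 0.0, 8.7]
[-0.17, 4.26, -2.16, -0.058, 0.0, 0.0, 8.7]
[-0.17, 4.37, -1.91, -0.058, 0.0, 0.0, 8.7]
[-0.17, 4.48, -1.65, -0.058, 0.0, 0.0, 8.7]
[-0.17, 4.57, -1.39, -0.058, 0.0, 0.0, 8.7]
[-0.17, 4.64, -1.12, -0.058, 0.0, 0.0, 8.7]
[0.0, 3.39, -2.13, -0.07, 0.0, 0.0, 8.7]
[0.0, 3.53, -1.89, -0.07, 0.0, 0.0, 8.7]
[0.0, 3.65, -1.64, -0.07, 0.0, 0.0, 8.7]
[0.0, 3.76, -1.38, -0.07, 0.0, 0.0, 8.7]
[0.0, 3.85, -1.11, -0.07, 0.0, 0.0, 8.7]
[0.0, 4.72, -0.75, -0.07, 0.0, 0.0, 8.7]
[0.0, 4.76, -0.42, -0.07, 0.0, 0.0, 8.7]
[0.0, 4.78, -0.08, -0.07, 0.0, 0.0, 8.7]
[0.0, 4.77, 0.25, -0.07, 0.0, 0.0, 8.7]
```

Call:
arm_command(plan=[[-3.6,0.1,-0.3,0,0,0,8.7],[-3.6,0.1,-0.3,0,0,0,8.7],[-3.6,0.1,-0.3,0,0,0,8.7],[-0.4,1.9,-3.5,-0.04,0,0,8.7],[-0.4,2.0,-3.4,-0.04,0,0,8.7],[-0.4,2.2,-3.4,-0.04,0,0,8.7],[-0.4,2.3,-3.3,-0.04,0,0,8.7],[-0.4,2.4,-3.2,-0.04,0,0,8.7]])

```text
time: 1.1
position: [0.2663, -0.3561, 0.3499]
tool_rot: [0.326, 0.632, -0.32, 0.626]
ft_force: [0.5, 0.6, 0.1]
grip_width: 0.0871
```

```bash
python3 - <<'E'
from plan import *
st(); plan([(.27,-.36,.35,-55),(.39,-.1,.36,-35),(.40,.1,.36,-15),(.42,.29,.36,1)])
E
```

```text
{'time': 1.1, 'q': [-1.182, 0.135, 1.669, 0.002, 1.349, -0.234], 'position': [0.266, -0.356, 0.35], 'tool_rot': [0.326, 0.632, -0.32, 0.626], 'ft_force': [0.534, 0.607, 0.094], 'moment': [-0.037, -0.03, -0.041], 'grip_width': 0.087}
[-0.01, 0.08, 0.53, 0.011, -0.011, -0.004, 8.7]
[-0.17, 4.12, -2.4, -0.058, 0.0, 0.0, 8.7]
[-0.17, 4.26, -2.16, -0.058, 0.0, 0.0, 8.7]
[-0.17, 4.37, -1.91, -0.058, 0.0, 0.0, 8.7]
[-0.17, 4.48, -1.65, -0.058, 0.0, 0.0, 8.7]
[-0.17, 4.57, -1.39, -0.058, 0.0, 0.0, 8.7]
[-0.17, 4.64, -1.12, -0.058, 0.0, 0.0, 8.7]
[0.0, 3.39, -2.13, -0.07, 0.0, 0.0, 8.7]
[0.0, 3.53, -1.89, -0.07, 0.0, 0.0, 8.7]
[0.0, 3.65, -1.64, -0.07, 0.0, 0.0, 8.7]
[0.0, 3.76, -1.38, -0.07, 0.0, 0.0, 8.7]
[0.0, 3.85, -1.11, -0.07, 0.0, 0.0, 8.7]
[0.0, 4.72, -0.75, -0.07, 0.0, 0.0, 8.7]
[0.0, 4.76, -0.42, -0.07, 0.0, 0.0, 8.7]
[0.0, 4.78, -0.08, -0.07, 0.0, 0.0, 8.7]
[0.0, 4.77, 0.25, -0.07, 0.0, 0.0, 8.7]
```

Tracking is accurate, so I'll continue.

Call:
arm_command(plan=[[-0.2,4.1,-2.0,-0.05,0,0,8.7],[-0.2,4.2,-2.1,-0.06,0,0,8.7],[-0.2,4.4,-1.9,-0.06,0,0,8.7],[-0.2,4.5,-1.6,-0.06,0,0,8.7],[-0.2,4.6,-1.4,-0.06,0,0,8.7],[-0.2,4.6,-1.1,-0.06,0,0,8.7],[0,3.4,-2.1,-0.07,0,0,8.7],[0,3.5,-1.9,-0.07,0,0,8.7],[0,3.7,-1.6,-0.07,0,0,8.7],[0,3.8,-1.4,-0.07,0,0,8.7],[0,3.8,-1.1,-0.07,0,0,8.7]])

```text
time: 2.48
position: [0.3921, 0.1173, 0.3657]
tool_rot: [0.086, 0.705, -0.076, 0.7]
ft_force: [0.1, -0.1, 0.2]
grip_width: 0.0869
```

```bash
python3 - <<'E'
from plan import *
st(); plan([(.40,.1,.36,-15),(.42,.29,.36,1)])
E
```

```text
{'time': 2.475, 'q': [0.005, 0.056, 1.716, 0.014, 1.374, 0.232], 'position': [0.392, 0.117, 0.366], 'tool_rot': [0.086, 0.705, -0.076, 0.7], 'ft_force': [0.062, -0.068, 0.18], 'moment': [-0.045, -0.085, -0.024], 'grip_width': 0.087}
[0.55, -1.51, 1.17, 0.032, -0.008, -0.012, 8.7]
[0.0, 4.72, -0.75, -0.07, 0.0, 0.0, 8.7]
[0.0, 4.76, -0.42, -0.07, 0.0, 0.0, 8.7]
[0.0, 4.78, -0.08, -0.07, 0.0, 0.0, 8.7]
[0.0, 4.77, 0.25, -0.07, 0.0, 0.0, 8.7]
```

Call:
arm_command(plan=[[0,4.3,0,-0.06,0,0,8.7],[0,4.4,0.4,-0.06,0,0,8.7],[0.4,4.3,0.6,-0.06,0,0,8.7],[0.2,4.3,1.0,-0.06,0,0,8.7],[0,0,0,0,0,0,8.7]])

```text
time: 3.1
position: [0.4341, 0.2943, 0.3598]
tool_rot: [-0.004, 0.709, 0.012, 0.705]
ft_force: [-0.3, -0.1, 0.2]
grip_width: 0.0871
```

```bash
python3 - <<'E'
from plan import *
st(); i=optics.camera_info("wrist"); print(i)
o=robot.get_obs(); p,d=optics.camera("wrist"); cv2.imwrite("pics/w1.png",p); np.save("w1d.npy",d)
K=np.array(i["mtx"]);v,u=np.mgrid[:400,:640]; a=(u-K[0,2])/K[0,0]; b=(v-K[1,2])/K[1,1]; th=np.hypot(a,b); s=np.tan(np.minimum(th,1.4))/np.maximum(th,1e-9)
P=np.stack([a*s*d,b*s*d,d,np.ones_like(d)],-1)@np.array(i["tool_from_camera"]).T
W=R.from_quat(o["tool_rot"]).apply(P[...,:3].reshape(-1,3))+o["position"]
W=W[(d.ravel()>0)&(th.ravel()<1.2)&(abs(W[:,0]-.47)<.12)&(abs(W[:,1]-.26)<.12)]
for lo,hi,t in((.075,.09,"rib"),(.037,.047,"block"),(.024,.036,"rim")):
    m=W[(W[:,2]>lo)&(W[:,2]<hi)]; 
    if t!="rim": m=m[(abs(m[:,0]-.4725)<.04)&(abs(m[:,1]-.258)<.055)]
    if len(m)>5: r=cv2.minAreaRect((m[:,:2]*1000).astype(np.float32)); print(t,len(m),np.round(r[0]+r[1]+(r[2],),1),np.median(m[:,2]))
plan([(.4725,.264,.20,1),(.4725,.264,.05,1)])
E
```

```text
{'time': 3.1, 'q': [0.374, 0.25, 1.491, 0.014, 1.403, 0.349], 'position': [0.434, 0.294, 0.36], 'tool_rot': [-0.004, 0.709, 0.012, 0.705], 'ft_force': [-0.319, -0.079, 0.191], 'moment': [0.013, -0.126, -0.018], 'grip_width': 0.087}
{'mtx': array([[309.70691629,   0.        , 323.61073674],
       [  0.        , 309.70691629, 199.4030073 ],
       [  0.        ,   0.        ,   1.        ]]), 'tool_from_camera': array([[-5.32243282e-04, -2.62851343e-01,  9.64836198e-01,
        -1.62219790e-01],
       [-4.51808994e-04, -9.64836172e-01, -2.62851586e-01,
         7.11694807e-02],
       [ 9.99999756e-01, -5.75822662e-04,  3.94768970e-04,
         1.28085679e-04],
       [ 0.00000000e+00,  0.00000000e+00,  0.00000000e+00,
         1.00000000e+00]])}
rib 403 [479.5 240.9  32.7  86.7  24.7] 0.08296192643568362
block 942 [4.716e+02 2.584e+02 4.410e+01 8.050e+01 4.000e-01] 0.04326747626153554
rim 990 [469.3 273.8 151.6 161.5  75. ] 0.029560138562642224
[3.98, -0.79, 0.99, 0.001, -0.002, -0.003, 8.7]
[3.98, -0.78, 0.98, 0.001, -0.002, -0.003, 8.7]
[3.98, -0.77, 0.97, 0.001, -0.002, -0.003, 8.7]
[3.99, -0.75, 0.97, 0.001, -0.002, -0.003, 8.7]
[3.75, 0.0, 0.0, 0.0, 0.0, 0.0, 8.7]
[3.75, 0.0, 0.0, 0.0, 0.0, 0.0, 8.7]
[3.75, 0.0, 0.0, 0.0, 0.0, 0.0, 8.7]
[3.75, 0.0, 0.0, 0.0, 0.0, 0.0, 8.7]
```

View pics/w1.png

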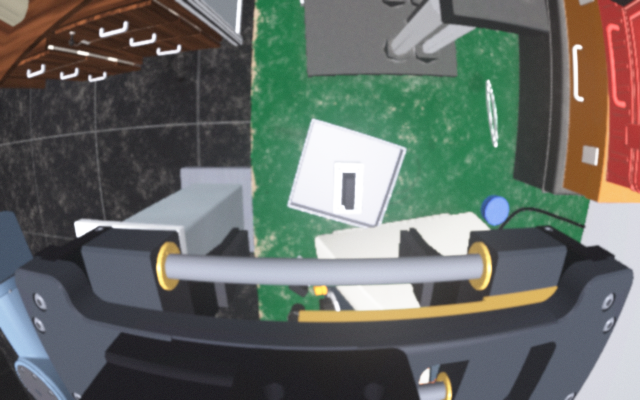

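The wrist view shows the tray at about (347,172) with the holder's rib at (348,190). The machine is below it in the picture, on the −y side, and a blue cap lies at (495,210). The pose agrees with the top view, so I'll descend.

Call:
arm_command(plan=[[4,-0.8,1.0,0,0,0,8.7],[4,-0.8,1.0,0,0,0,8.7],[4,-0.8,1.0,0,0,0,8.7],[4,-0.7,0.9,0,0,0,8.7],[3,0,0,0,0,0,8.7],[0,0,0,0,0,0,8.7]], grip_force=40)

```text
time: 3.9
position: [0.4717, 0.2574, 0.1659]
tool_rot: [-0.002, 0.71, 0.008, 0.705]
ft_force: [-0.0, 0.1, -0.3]
grip_width: 0.087
```

```bash
python3 - <<'E'
from plan import *
st(); plan([(.472,.264,.05,.7)])
E
```

```text
{'time': 3.9, 'q': [0.285, 0.489, 1.709, 0.013, 0.949, 0.263], 'position': [0.472, 0.257, 0.166], 'tool_rot': [-0.002, 0.71, 0.008, 0.705], 'ft_force': [-0.049, 0.052, -0.317], 'moment': [0.008, -0.124, 0.014], 'grip_width': 0.087}
[3.87, 0.19, 0.04, 0.001, -0.002, -0.003, 8.7]
[3.87, 0.2, 0.03, 0.001, -0.002, -0.003, 8.7]
[3.87, 0.21, 0.02, 0.001, -0.002, -0.003, 8.7]
```

```bash
python3 - <<'E'
from h import *
p,d=optics.camera("scene"); q,e=optics.camera("top")
cv2.imwrite("pics/both.png",np.vstack([p,q])[:, :] if 0 else np.hstack([cv2.resize(p[:,150:640],(400,326)),cv2.resize(q[:,100:500],(400,400))[:326]]))
for n,D in(("scene",d),("top",e)):
    C=cloud(n,D).reshape(-1,3); B=np.load(n+"0.npy").reshape(-1,3); m=(np.linalg.norm(C-B,axis=1)>.03)
    C=C[m&(C[:,0]>.3)&(C[:,0]<.65)&(C[:,2]>.12)]
    for x0 in(.32,.36,.40,.44,.48,.52,.56):
        k=C[abs(C[:,0]-x0)<.02]
        if len(k)>10: print(n,x0,len(k),"y",np.percentile(k[:,1],[2,98]).round(3),"z",np.percentile(k[:,2],[2,98]).round(3))
E
```

```text
scene 0.32 35 y [-3.276 -3.191] z [0.125 0.287]
scene 0.36 312 y [-3.257  0.292] z [0.184 0.282]
scene 0.4 1849 y [-3.21   0.295] z [0.174 0.459]
scene 0.44 4208 y [0.205 0.311] z [0.195 0.459]
scene 0.48 2508 y [-3.246  0.318] z [0.172 0.457]
scene 0.52 1445 y [-3.257  0.581] z [0.15  0.312]
scene 0.56 573 y [-3.268  0.579] z [0.131 0.403]
top 0.32 5559 y [0.156 0.243] z [0.617 0.695]
top 0.36 10287 y [0.163 0.274] z [0.546 0.675]
top 0.4 7144 y [0.08  0.286] z [0.462 0.937]
top 0.44 5299 y [0.182 0.298] z [0.256 0.566]
top 0.48 4490 y [0.191 0.308] z [0.254 0.537]
top 0.52 1118 y [0.19  0.277] z [0.193 0.512]
top 0.56 413 y [-0.328  0.465] z [0.227 0.34 ]
```

View pics/both.png

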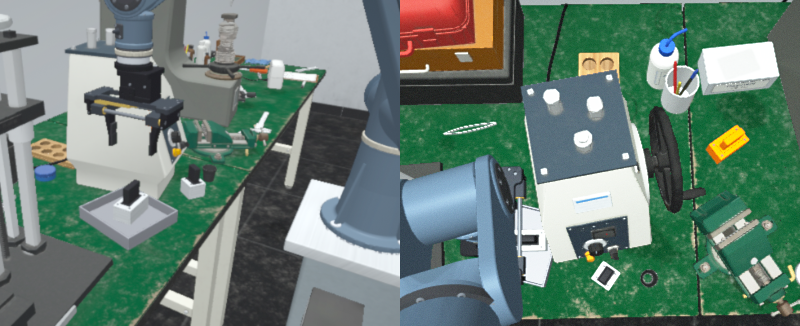

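The forearm and wrist are clear on the tray side of the machine at (585,130). I'll shift the tool about 10 mm further from it, still on the rib, and descend in steps while watching the force.

Call:
arm_command(plan=[[0,1.1,0,0,0,0,8.7],[3,0.1,0,0,0,0,8.7],[3,0.1,0,0,0,0,8.7],[2,0.1,0,0,0,0,8.7],[0,0,0,0,0,0,8.7]])

```text
time: 4.62
position: [0.4807, 0.2792, 0.0959]
tool_rot: [0.001, 0.7, 0.012, 0.714]
ft_force: [0.1, 0.2, 0.6]
grip_width: 0.0871
```

```bash
python3 - <<'E'
from plan import *
st(); plan([(.472,.267,.05,.7)])
E
```

```text
{'time': 4.625, 'q': [0.319, 0.609, 1.735, 0.016, 0.774, 0.291], 'position': [0.481, 0.279, 0.096], 'tool_rot': [0.001, 0.7, 0.012, 0.714], 'ft_force': [0.13, 0.209, 0.559], 'moment': [-0.045, -0.082, -0.019], 'grip_width': 0.087}
[4.55, -1.29, -0.98, 0.004, 0.019, -0.018, 8.7]
```

Call:
arm_command(plan=[[0,-1.2,-0.9,0,0.02,-0.02,8.7],[0,0,0,0,0,0,8.7]])

```text
time: 4.88
position: [0.4727, 0.2674, 0.0982]
tool_rot: [-0.007, 0.706, 0.005, 0.708]
ft_force: [0.2, -0.4, -0.5]
grip_width: 0.0871
```

```bash
python3 - <<'E'
from plan import *
st(); plan([(.472,.267,.05,.7)])
E
```

```text
{'time': 4.875, 'q': [0.311, 0.6, 1.747, -0.004, 0.793, 0.296], 'position': [0.473, 0.267, 0.098], 'tool_rot': [-0.007, 0.706, 0.005, 0.708], 'ft_force': [0.245, -0.354, -0.464], 'moment': [-0.027, -0.087, 0.021], 'grip_width': 0.087}
[4.82, -0.03, -0.08, 0.005, 0.002, 0.002, 8.7]
```

Call:
arm_command(plan=[[2,0,0,0,0,0,8.7],[2,0,0,0,0,0,8.7],[0.7,0,0,0,0,0,8.7],[0,0,0,0,0,0,8.7]])

```text
time: 5.38
position: [0.4764, 0.2681, 0.0546]
tool_rot: [-0.006, 0.703, 0.006, 0.711]
ft_force: [0.3, -0.0, -0.7]
grip_width: 0.0869
```

```bash
python3 - <<'E'
from plan import *
st(); plan([(.472,.267,.05,.7)])
E
```

```text
{'time': 5.375, 'q': [0.31, 0.675, 1.768, -0.005, 0.688, 0.297], 'position': [0.476, 0.268, 0.055], 'tool_rot': [-0.006, 0.703, 0.006, 0.711], 'ft_force': [0.325, -0.007, -0.667], 'moment': [-0.034, -0.109, 0.025], 'grip_width': 0.087}
[0.45, -0.11, -0.44, 0.004, 0.011, -0.0, 8.7]
```

Call:
arm_command(plan=[[0.3,-0.1,-0.4,0,0.01,0,8.7],[0,0,0,0,0,0,8.7],[0,0,0,0,0,0,1.0],[0,0,0,0,0,0,1.0],[0,0,0,0,0,0,1.0],[0,0,0,0,0,0,1.0],[0,0,0,0,0,0,1.0]], grip_force=40)

```text
time: 6.25
position: [0.4735, 0.2675, 0.0534]
tool_rot: [-0.005, 0.706, 0.006, 0.709]
ft_force: [-0.7, 0.4, 0.1]
grip_width: 0.0454
```

```bash
python3 - <<'E'
from plan import *
st()
E
```

```text
{'time': 6.25, 'q': [0.309, 0.676, 1.771, 0.0, 0.69, 0.292], 'position': [0.473, 0.267, 0.053], 'tool_rot': [-0.005, 0.706, 0.006, 0.709], 'ft_force': [-0.666, 0.406, 0.11], 'moment': [0.039, -0.072, 0.003], 'grip_width': 0.045}
```

Fingers are still closing.

Call:
arm_command(plan=[[0,0,0,0,0,0,1.0],[0,0,0,0,0,0,1.0],[0,0,0,0,0,0,1.0],[0,0,0,0,0,0,1.0],[0,0,0,0,0,0,1.0],[0,0,0,0,0,0,1.0]])

```text
time: 7.0
position: [0.4721, 0.2673, 0.0531]
tool_rot: [-0.005, 0.707, 0.006, 0.708]
ft_force: [-1.1, -0.0, -1.1]
grip_width: 0.0156
```

Call:
arm_command(plan=[[-0.2,0,0,0,0,0,1.0],[-0.4,0,0,0,0,0,1.0],[-0.5,0,0,0,0,0,1.0],[-0.5,0.3,0,0,0,0,1.0],[-0.4,0.5,0,0,0,0,1.0],[-0.2,0.4,0,0,0,0,1.0],[0,0.3,0,0,0,0,1.0],[0,0,0,0,0,0,1.0],[0,0,0,0,0,0,1.0]])

```text
time: 8.12
position: [0.4706, 0.2832, 0.0752]
tool_rot: [-0.006, 0.708, 0.006, 0.707]
ft_force: [-0.1, -0.1, -4.6]
grip_width: 0.0159
```

```bash
python3 - <<'E'
from plan import *
f=[]
for k in range(8): optics.camera("top"); f.append(robot.get_obs()["ft_force"])
print(np.mean(f,0),np.std(f,0)); st(); plan([(.470,.283,.075,.7)])
E
```

```text
[ 3.57283898e-02  2.82840871e-03 -5.15435085e+00] [0.46324311 0.41296542 0.49856744]
{'time': 8.525, 'q': [0.338, 0.644, 1.743, 0.001, 0.755, 0.321], 'position': [0.471, 0.283, 0.075], 'tool_rot': [-0.006, 0.707, 0.006, 0.707], 'ft_force': [0.419, 0.385, -5.401], 'moment': [0.07, -0.071, -0.001], 'grip_width': 0.016}
[0.03, -0.02, -0.09, 0.004, -0.001, -0.0, 8.7]
```

Both specimens are still aboard: 5.15 N against 4.9 N expected for a full holder. I'll raise it slightly and shake.

Call:
arm_command(plan=[[-0.7,0,0,0,0,0,1.0],[-0.8,0,0,0,0,0,1.0],[0,0,0,0,0,0,1.0],[-4,0,0,0,0,0,1.0],[-4,0,0,0,0,0,1.0],[4,0,0,0,0,0,1.0],[4,0,0,0,0,0,1.0],[0,0,0,0,0,0,1.0],[0,0,0,0,0,0,1.0]])

```text
time: 9.65
position: [0.475, 0.2846, 0.0973]
tool_rot: [-0.004, 0.704, 0.007, 0.711]
ft_force: [1.1, 0.6, -3.6]
grip_width: 0.0156
```

```bash
cat > w.py <<'E'
from plan import *
import sys
f=[]
for k in range(8): optics.camera("top"); f.append(robot.get_obs()["ft_force"])
print(np.mean(f,0).round(2)); st(); plan([(.470,.283,.09,.7)])
E
python3 w.py
```

```text
[ 0.07  0.25 -3.15]
{'time': 10.05, 'q': [0.338, 0.609, 1.73, 0.001, 0.793, 0.321], 'position': [0.474, 0.284, 0.097], 'tool_rot': [-0.004, 0.704, 0.007, 0.71], 'ft_force': [-0.491, -0.113, -4.186], 'moment': [-0.047, -0.075, 0.001], 'grip_width': 0.016}
[0.67, -0.13, -0.46, 0.004, 0.009, -0.004, 8.7]
```

The weight went from 5.15 to 3.15 N, so both appear to be out. One harder shake will confirm it gets no lighter.

Call:
arm_command(plan=[[0,-0.1,-0.4,0,0.01,0,1.0],[0,0,0,0,0,0,1.0],[-5,0,0,0,0,0,1.0],[-5,0,0,0,0,0,1.0],[5,0,0,0,0,0,1.0],[4.5,0,0,0,0,0,1.0],[0,0,0,0,0,0,1.0],[0,0,0,0,0,0,1.0],[0,0,0,0,0,0,1.0]])

```text
time: 11.18
position: [0.4736, 0.2844, 0.1066]
tool_rot: [-0.003, 0.705, 0.008, 0.709]
ft_force: [-0.3, 0.1, -3.4]
grip_width: 0.0159
```

```bash
cat >> w.py <<'E'
p,d=optics.camera("scene"); cv2.imwrite("pics/"+sys.argv[1],cv2.resize(p[180:320,220:400],None,fx=4,fy=4))
E
python3 w.py s2.png
```

```text
[-0.05  0.03 -3.25]
{'time': 11.575, 'q': [0.336, 0.594, 1.726, 0.006, 0.815, 0.316], 'position': [0.473, 0.284, 0.106], 'tool_rot': [-0.004, 0.705, 0.008, 0.709], 'ft_force': [-0.145, -0.213, -3.249], 'moment': [-0.005, -0.097, 0.097], 'grip_width': 0.016}
[1.56, -0.12, -0.31, 0.004, 0.005, -0.006, 8.7]
```

View pics/s2.png

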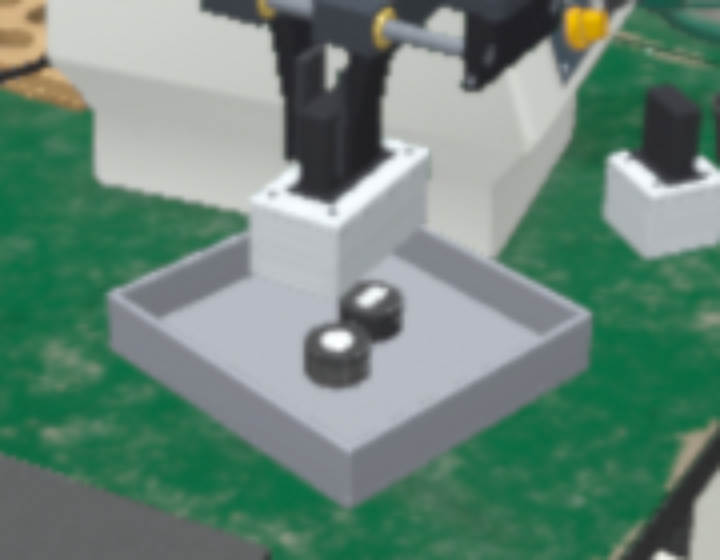

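Both black discs lie in the tray, at (337,352) and (372,310) in the crop, and the holder is empty: 3.15 then 3.25 N, unchanged within noise. Next I'll carry it over the far wall.

Call:
arm_command(plan=[[-3,0,0,0,0,0,1.0],[-3,0,0,0,0,0,1.0],[0,0.5,1,0,0,0,1.0],[0,1.1,3,0,0,0,1.0],[0,1.1,3.5,0,0,0,1.0],[0,1.1,3.5,0,0,0,1.0],[0,1.0,3,0,0,0,1.0],[0,0.3,1.5,0,0,0,1.0],[0,0,0,0,0,0,1.0],[0,0,0,0,0,0,1.0]])

```text
time: 12.88
position: [0.6289, 0.3384, 0.1526]
tool_rot: [-0.005, 0.711, 0.006, 0.703]
ft_force: [0.2, -1.0, -3.6]
grip_width: 0.0161
```

```bash
python3 - <<'E'
from plan import *
st(); plan([(.63,.335,.08,0)])
S=np.load("scene0.npy"); print(S[212,205],S[206,200]); P=S.reshape(-1,3)
m=P[(abs(P[:,0]-.63)<.06)&(abs(P[:,1]-.335)<.07)]; print(len(m),m[:,2].min(),m[:,2].max())
E
```

```text
{'time': 12.875, 'q': [0.336, 0.726, 1.239, 0.005, 1.187, 0.318], 'position': [0.629, 0.338, 0.153], 'tool_rot': [-0.005, 0.711, 0.006, 0.703], 'ft_force': [0.179, -1.05, -3.629], 'moment': [0.037, -0.095, 0.006], 'grip_width': 0.016}
[3.63, -0.18, 0.09, 0.008, -0.005, -0.001, 8.7]
[3.63, -0.17, 0.07, 0.008, -0.005, -0.001, 8.7]
[0.7407373  0.23554789 0.02477912] [0.76946289 0.21937947 0.0241346 ]
2047 -0.0012665722114657552 0.005251637937368825
```

Call:
arm_command(plan=[[3,0,0,0.01,-0.005,0,1.0],[3,0,0,0,0,0,1.0],[2.5,0,0,0,0,0,1.0],[0,0,0,0,0,0,1.0],[0,0,0,0,0,0,1.0]])

```text
time: 13.5
position: [0.6245, 0.3383, 0.0656]
tool_rot: [-0.002, 0.71, 0.002, 0.704]
ft_force: [0.5, 0.4, -2.3]
grip_width: 0.0157
```

```bash
python3 - <<'E'
from plan import *
o=st(); p=o["position"]; plan([(p[0],p[1],.05,0)])
E
```

```text
{'time': 13.5, 'q': [0.338, 0.822, 1.303, 0.004, 1.024, 0.33], 'position': [0.625, 0.338, 0.066], 'tool_rot': [-0.002, 0.71, 0.002, 0.704], 'ft_force': [0.506, 0.356, -2.255], 'moment': [0.031, -0.143, 0.022], 'grip_width': 0.016}
[1.56, -0.0, 0.01, 0.006, -0.009, -0.0, 8.7]
```

Call:
arm_command(plan=[[0.8,0,0,0.005,-0.008,0,1.0],[0.5,0,0,0,0,0,1.0],[0.3,0,0,0,0,0,1.0],[0,0,0,0,0,0,1.0],[0,0,0,0,0,0,1.0]])

```text
time: 14.12
position: [0.6262, 0.3391, 0.0521]
tool_rot: [0.0, 0.705, 0.001, 0.709]
ft_force: [0.3, -0.5, -3.8]
grip_width: 0.0158
```

```bash
python3 w.py s3.png
```

```text
[-0.1   0.37 -3.  ]
{'time': 14.525, 'q': [0.34, 0.837, 1.315, 0.0, 0.984, 0.339], 'position': [0.626, 0.339, 0.052], 'tool_rot': [0.0, 0.705, 0.001, 0.709], 'ft_force': [-0.648, 0.347, -3.027], 'moment': [0.027, -0.093, 0.027], 'grip_width': 0.016}
[-0.97, -1.4, -3.9, -0.003, 0.001, -0.001, 8.7]
[-0.97, -1.39, -3.9, -0.003, 0.001, -0.001, 8.7]
[-0.96, -1.37, -3.91, -0.003, 0.001, -0.001, 8.7]
[-0.96, -1.36, -3.91, -0.003, 0.001, -0.001, 8.7]
```

Still hanging at 3.0 N, so I'll lower it in small steps.

Call:
arm_command(plan=[[0.2,0,0,0,0.004,0,1.0],[0.2,0,0,0,0,0,1.0],[0.1,0,0,0,0,0,1.0],[0,0,0,0,0,0,1.0]])

```text
time: 15.08
position: [0.6261, 0.3391, 0.0473]
tool_rot: [0.0, 0.707, 0.001, 0.707]
ft_force: [0.1, -0.3, -3.1]
grip_width: 0.0159
```

```bash
python3 w.py s3.png
```

```text
[-0.41  0.06 -1.7 ]
{'time': 15.475, 'q': [0.339, 0.845, 1.313, 0.002, 0.983, 0.337], 'position': [0.626, 0.339, 0.047], 'tool_rot': [0.0, 0.707, 0.001, 0.707], 'ft_force': [-0.146, -0.219, -1.123], 'moment': [-0.08, -0.056, -0.048], 'grip_width': 0.015}
[-1.07, -1.4, -3.9, -0.003, 0.0, -0.001, 8.7]
[-1.07, -1.39, -3.91, -0.003, 0.0, -0.001, 8.7]
[-1.07, -1.38, -3.91, -0.003, 0.0, -0.001, 8.7]
[-1.07, -1.37, -3.91, -0.003, 0.0, -0.001, 8.7]
```

Call:
arm_command(plan=[[0.1,0,0,0,0,0,1.0],[0,0,0,0,0,0,1.0],[0,0,0,0,0,0,5.0],[0,0,0,0,0,0,5.0],[0,0,0,0,0,0,5.0],[0,0,0,0,0,0,5.0],[0,0,0,0,0,0,5.0],[0,0,0,0,0,0,5.0]])

```text
time: 16.52
position: [0.6278, 0.3397, 0.0478]
tool_rot: [0.001, 0.705, 0.002, 0.709]
ft_force: [0.2, 0.6, 1.0]
grip_width: 0.0496
```

Call:
arm_command(plan=[[-1,0,0,0,0,0,5.0],[-3,0,0,0,0,0,5.0],[-3,0,0,0,0,0,5.0],[-4,0,0,0,0,0,5.0],[-4,0,0,0,0,0,5.0],[-4,0,0,0,0,0,5.0],[0,0,0,0,0,0,5.0],[0,0,0,0,0,0,5.0]])

```text
time: 17.52
position: [0.6267, 0.339, 0.2475]
tool_rot: [0.001, 0.705, 0.002, 0.709]
ft_force: [0.3, 0.6, -0.1]
grip_width: 0.0497
```

```bash
python3 - <<'E'
from h import *
st(); p,d=optics.camera("scene"); C=cloud("scene",d).reshape(-1,3)
m=C[(abs(C[:,0]-.626)<.05)&(abs(C[:,1]-.33)<.07)]
for lo,hi in((.033,.043),(.07,.085)):
    k=m[(m[:,2]>lo)&(m[:,2]<hi)]; print(len(k),k.min(0),k.max(0))
cv2.imwrite("pics/s4.png",cv2.resize(p[120:320,160:400],None,fx=3,fy=3))
E
```

```text
{'time': 17.525, 'q': [0.339, 0.626, 1.167, 0.002, 1.34, 0.337], 'position': [0.627, 0.339, 0.247], 'tool_rot': [0.001, 0.705, 0.002, 0.709], 'ft_force': [0.328, 0.617, -0.085], 'moment': [0.045, -0.069, 0.034], 'grip_width': 0.05}
461 [0.5986339  0.28884351 0.03301225] [0.64531069 0.37079776 0.04287066]
197 [0.61232433 0.30437262 0.07008192] [0.62948783 0.35471511 0.08119051]
```

View pics/s4.png

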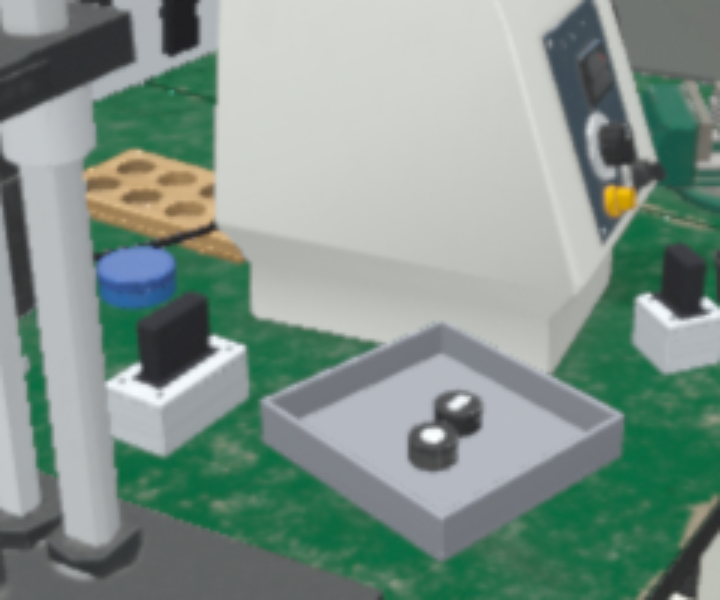

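The holder stands mouth down and flat on bare bench at (178,385). Both discs lie in the tray at (432,445) and (458,412), and the arm is clear of everything.

```bash
python3 -c "
from rig import workorder; print(workorder.hand_in())"
```

```text
the job is handed in; nothing more can be done
None
```

The job is done and handed in at about 17.5 s of robot time, well inside the 64 s limit. I lifted the two-pocket holder by its rib, shook both specimens out low over the tray, and stood the empty holder mouth down on the bare bench beyond the tray's far side.

- **Weight:** the reading was 5.15 N after the lift, 3.15 N after the first shake and 3.25 N after a second, harder one. It got no lighter within the sensor noise, and this fits an empty 0.30 kg holder.
- **Last picture:** both discs lie in the tray, and the holder stands upright at about (0.62, 0.33), clear of the tray. The gripper is 0.25 m up, reads no load and touches nothing.
- **Disagreements:** I did not refine the holder's final pose beyond one camera's depth reading, which put its top about 2 mm low, within calibration. On the way down to the holder the tool drifted by about 1 cm, and I corrected it before gripping.

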